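# Put the microtome's specimen holders back on their pads

## Task

The microtome's five cleaned specimen holders stand in two stacks; take the stacks apart and put each holder flat and upright on the rubber pad that bears its own outline, centred on the outline and turned to match it. Set each one down gently, do not drop or throw any.

Things in the scene. Friction and masses are not known exactly. Their poses are not given: they have to be found in the camera images.
- square_holder: Plain aluminium block, 64 x 64 mm, 22 mm high, a dark screw in each corner of its flat top, about 0.24 kg. Origin: centre of the underside, z up. x and y along its sides. It stands at the bottom of one of the two stacks at the start.
- large_round_holder: Plain aluminium disc, 66 mm diameter, 22 mm high, flat top, about 0.22 kg. Origin: centre of the underside, z up. It stands at the bottom of one of the two stacks at the start.
- small_round_holder: Steel disc, 50 mm diameter, 20 mm high, flat top with a thin dark ring line, about 0.20 kg. Origin: centre of the underside, z up. At the start it lies on either of the two large holders (square or large round), and the channel holder may stand on it.
- oblong_holder: Steel block, 54 mm (x) by 34 mm (y), 20 mm high, flat top with a dark screw near each end, about 0.18 kg. Origin: centre of the underside, z up. x along its long side. At the start it lies on either of the two large holders (square or large round), and the channel holder may stand on it.
- channel_holder: Steel block, 40 mm (x) by 28 mm (y), 28 mm high, with a channel 10 mm wide and 14 mm deep running along x through its top, about 0.14 kg. Origin: centre of the underside, z up. It stands on top of the taller stack at the start (on the small round or on the oblong holder).
- square_pad: Fixed flat pad of black rubber, 84 x 84 mm, 5 mm high, with a flush white marking on top: a 66 mm square along the pad's sides; the place of the square holder. Origin: centre of its underside (the marking's centre lies 5 mm above it), x and y along its sides, z up.
- large_round_pad: Fixed flat pad of black rubber, 84 x 84 mm, 5 mm high, with a flush white marking on top: a 68 mm disc; the place of the large round holder. Origin: centre of its underside (the marking's centre lies 5 mm above it), x and y along its sides, z up.
- small_round_pad: Fixed flat pad of black rubber, 84 x 84 mm, 5 mm high, with a flush white marking on top: a 52 mm disc; the place of the small round holder. Origin: centre of its underside (the marking's centre lies 5 mm above it), x and y along its sides, z up.
- oblong_pad: Fixed flat pad of black rubber, 84 x 84 mm, 5 mm high, with a flush white marking on top: a rectangle of 56 (x) by 36 mm (y) with a dark dot near each end; the place of the oblong holder. Origin: centre of its underside (the marking's centre lies 5 mm above it), x and y along its sides, z up.
- channel_pad: Fixed flat pad of black rubber, 84 x 84 mm, 5 mm high, with a flush white marking on top: a rectangle of 42 (x) by 30 mm (y) with a dark stripe along x down its middle, as the channel runs; the place of the channel holder. Origin: centre of its underside (the marking's centre lies 5 mm above it), x and y along its sides, z up.
Not all that is in view belongs to the job. What is shaped like the small_round_holder but blue or orange is not meant.

How it is judged:
At the end, for the whole second after the job is handed in: Each holder rests upright (tilt under 0.1 rad) directly on its own pad, centre within 12 mm of the pad's; square, oblong and channel holders turned with the outline within 0.2 rad (any quarter turn for the square, either way round for the other two); all released and at rest (horizontal distance between square_holder and square_pad below 0.012 m and z of square_holder in the frame of square_pad between 0.002 and 0.009 m and angle between each of square_holder, large_round_holder, small_round_holder, oblong_holder, channel_holder's own z axis and vertical below 0.1 rad and linear speed of each of square_holder, large_round_holder, small_round_holder, oblong_holder, channel_holder below 0.02 m/s and angular speed of each of square_holder, large_round_holder, small_round_holder, oblong_holder, channel_holder below 0.2 rad/s and (angle between the x axis of square_holder and the x axis of square_pad, either way round below 0.2 rad or angle between the x axis of square_holder and the y axis of square_pad, either way round below 0.2 rad) and horizontal distance between large_round_holder and large_round_pad below 0.012 m and z of large_round_holder in the frame of large_round_pad between 0.002 and 0.009 m and horizontal distance between small_round_holder and small_round_pad below 0.012 m and z of small_round_holder in the frame of small_round_pad between 0.002 and 0.009 m and horizontal distance between oblong_holder and oblong_pad below 0.012 m and z of oblong_holder in the frame of oblong_pad between 0.002 and 0.009 m and angle between the x axis of oblong_holder and the x axis of oblong_pad, either way round below 0.2 rad and horizontal distance between channel_holder and channel_pad below 0.012 m and z of channel_holder in the frame of channel_pad between 0.002 and 0.009 m and angle between the x axis of channel_holder and the x axis of channel_pad, either way round below 0.2 rad); the robot touches nothing.
It fails at once if a holder is dropped or flung: it moves faster than 0.6 m/s with no finger on it ((linear speed of square_holder above 0.6 m/s and contact force between the fingers and square_holder below 0.1 N) or (linear speed of large_round_holder above 0.6 m/s and contact force between the fingers and large_round_holder below 0.1 N) or (linear speed of small_round_holder above 0.6 m/s and contact force between the fingers and small_round_holder below 0.1 N) or (linear speed of oblong_holder above 0.6 m/s and contact force between the fingers and oblong_holder below 0.1 N) or (linear speed of channel_holder above 0.6 m/s and contact force between the fingers and channel_holder below 0.1 N)).
It also fails if it takes over 120 s, if anything falls off the work surface, if the arm or the gripper's body presses on something with over 40 N, if the wrist force passes 120 N, or if a joint passes its speed limit or range.

## Robot

A 7-joint arm with a two-finger parallel gripper is mounted at the origin on the work surface. World frame = base frame: x ahead of the robot, y to its left, z up, the work surface at z = 0. Lengths are in m, angles in rad, forces in N, time in s.
With the tool pointing down it reaches from about 0.4 to 0.875 m from the base axis. Payload 19.3 kg.
Tool frame: the origin (TCP) lies midway between the tips of the shut fingers; the grasp point (between the pads) lies bot.pinch_z behind it (bot.pinch_z is the distance from the TCP to the grasp point, in m); z points along the fingers, y is the line along which they close (so a half turn about z gives the same grasp; the last joint's range is limited). The gripper opens to 85 mm and grips with 20 to 120 N. Pads are 22 mm wide; open, the fingers measure 114 mm over their backs; the gripper's body (76 mm by 85 mm) begins 54 mm behind the grasp point. The pads swing forward as they close: fully open they stand 13 mm farther back than shut.
Start: joints at [-1.292, 0.521, -0.036, 1.599, 0.021, 1.021, -0.113], TCP at [0.214, 0.587, 0.231] pointing down, gripper open.
Joint ranges: [-2.91, 2.91], [-0.3, 2.13], [-1.5, 1.42], [0.17, 2.43], [-1.26, 4.41], [0.16, 1.93], [-2.52, 2.52]. Speed limits (rad/s): [1.89, 1.89, 2.39, 2.39, 3.01, 3.01, 3.01].

## Interface

Orientations are given as [roll, pitch, yaw] about the fixed x, y, z axes, in that order (R = Rz(yaw) Ry(pitch) Rx(roll)).
In Python, from workcell import readout, grab_frame, camera_info, workorder, bot gives the robot as it stands. The module is installed in compiled form; this text tells all that it offers.
- The arm moves only by the tool drive_tool, never from a script. Its argument "targets" is a list of rows, each an object of numbers: "dx", "dy", "dz": the shift along the tool's x, y, z as a fraction of full scale; "yaw": the turn about the tool's z as a fraction of full scale; "fingers": the closure, from 0 (fully open) to 1 (shut). In form: [{"dx": .., "dy": .., "dz": .., "yaw": .., "fingers": ..}, ...]. A call has 1 to 20 rows; each row shifts and turns the commanded pose from where the row before left it, along the tool's axes as they then stand; what a row does not reach is not made up. Full scale, the value 1, is 0.1 m for a shift and 90 degrees for a turn. A row lasts 1/10 s, in which the tool goes at most 50 mm and 8.59 degrees, less where a joint would pass 70% of its speed; a pose out of reach is approached as far as the arm can. A call with a number of a shift or a turn outside -1 to 1 is refused whole. A call with a gripper value outside its range is refused whole. The fingers move at their own pace and stop on an object; "squeeze" is the grip in N (left out, the last holds). Time passes only in rows, so rows that do not move let the fingers close. It gives the time, the measured TCP pose, the force, the opening and the grip force at its end, in the units of the state.
- readout.observe(): the state, without advancing time (a new reading comes with each control period).
- grab_frame(name): name is "side" or "top"; returns the picture (384x512x3 uint8, blue, green, red); there is no depth.
- camera_info(name): a dict with "fx", "fy", "cx", "cy" (pixels), "T" (4x4, takes a point from camera to world coordinates). Camera axes: x right, y up, looking along -z (the intrinsics and any distortion apply to the point x, -y, -z); pixel columns grow to the right and rows downward; lengths in m; the calibration is good to about 2 mm. A picture is of the moment at which its call begins. camera_info takes no time and is no camera call.
- workorder.job_done(): hands the job in; it is judged then, once.
The state is a dict: "clock": time; "qpos": joint angles; "qd": joint speeds; "joint_efforts": joint torques, N m; "position": TCP position; "tool_rot": TCP orientation; "force": force on the tool from outside, world axes, zero at the start; "moment": the same for the moment, N m; "grip_width": finger opening in m; "finger_force": force on a finger pad.
Only numpy, scipy, OpenCV 4.12 (cv2) and the standard library are available. Lean on these libraries where they do the work, as an engineer would, in place of code of your own. Each camera call takes 0.05 s, during which the arm holds its last target. There are 200 camera calls.

## Working session

There is one attempt and no reset: what is moved stays moved. The work goes in short steps, Python scripts to look and compute and a tool call to move; the robot and the scene stay as the last step left them, time stands still between calls to the robot, and variables do not carry over. Pictures are saved under pics/ and viewed, at most 14 in all, crops included, and the job is handed in when it is done.

Besides the shell and the picture viewer there is one more tool, called as name([rows], argument=value, ...), one row to a line, values as JSON. drive_tool: Moves the arm, as the interface text tells. Shift numbers are shares of 0.1 m and turn numbers shares of 90 degrees, none past 1 either way. Its arguments: {"type":"object","properties":{"targets":{"type":"array","items":{"type":"object","properties":{"dx":{"type":"number","minimum":-1,"maximum":1},"dy":{"type":"number","minimum":-1,"maximum":1},"dz":{"type":"number","minimum":-1,"maximum":1},"yaw":{"type":"number","minimum":-1,"maximum":1},"fingers":{"type":"number"}}}},"squeeze":{"type":"number"}},"required":["targets"]}

```bash
mkdir -p pics; python3 - <<'E'
from workcell import readout, grab_frame, camera_info, bot
import cv2,json
s=readout.observe()
for k,v in s.items(): print(k,v)
print(bot.pinch_z)
for n in("top","side"):
    f=grab_frame(n); cv2.imwrite(f"pics/{n}0.png",f)
    print(n,camera_info(n))
E
```

```text
clock 0.0
qpos [-1.29222073  0.52202785 -0.03634678  1.60002647  0.02121392  1.02112271
 -0.11280768]
qd [ 1.15192748e-05 -6.77601411e-04 -2.27453727e-04  3.46327340e-05
 -1.92374828e-04  5.91243431e-04  5.89317894e-04]
joint_efforts [ 1.30845503e-03 -9.27085948e+01  1.98079102e+00 -3.69954371e+01
  1.79476943e-02  7.77966343e-03 -1.56522356e-05]
position [0.21349909 0.58702123 0.2307103 ]
tool_rot [-3.14039716e+00  8.95687754e-05  2.79282387e+00]
force [-0.44019636  0.40336214 -0.07880262]
moment [-0.04410367  0.03881386 -0.00633768]
finger_force 0.0
grip_width 0.08515537767741674
0.0187
top {'fx': 414.37831991930733, 'fy': 414.37831991930733, 'cx': 252.19085166550732, 'cy': 192.68807150259263, 'T': array([[-0.02567857,  0.98888944, -0.14641822,  0.45231392],
       [-0.99957614, -0.02740901, -0.00981301, -0.01040313],
       [-0.01371716,  0.14610417,  0.98917411,  0.92589769],
       [ 0.        ,  0.        ,  0.        ,  1.        ]])}
side {'fx': 400.0232823150872, 'fy': 400.0232823150872, 'cx': 248.3596505976944, 'cy': 191.19096960157978, 'T': array([[ 0.78947861,  0.30404516, -0.53317921,  0.11758103],
       [-0.61356073,  0.41405903, -0.6723826 , -0.55672595],
       [ 0.01633299,  0.8579695 ,  0.51344091,  0.47761994],
       [ 0.        ,  0.        ,  0.        ,  1.        ]])}
```

View pics/top0.png

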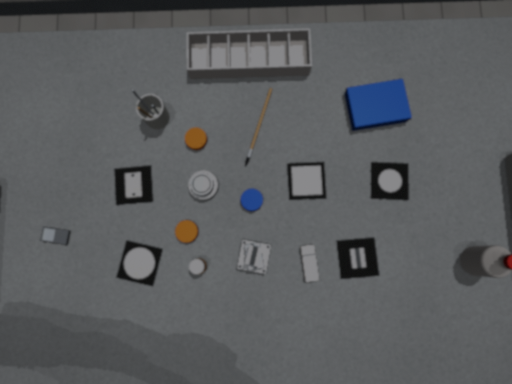

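View pics/side0.png

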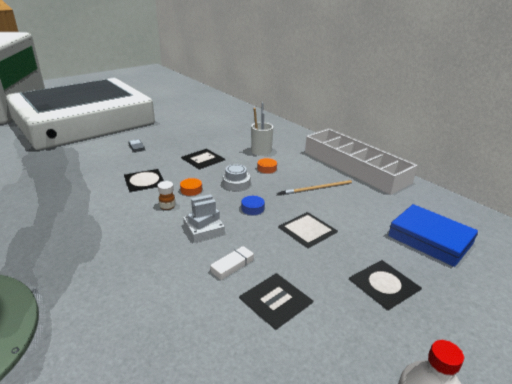

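The top view shows the pads: oblong (133,185), large round (140,263), square (307,181), small round (390,181) and channel (358,258). Stack A, small round on large round, is at (203,185). Stack B, channel on oblong on square, is at (254,257). Next I'll measure the pads and zoom in on the stacks.

```bash
cat > h.py <<'E'
import numpy as np, cv2
from workcell import readout, grab_frame, camera_info
def px2w(name,uv,z):
    c=camera_info(name); T=np.array(c["T"]); uv=np.atleast_2d(np.float64(uv))
    d=np.stack([(uv[:,0]-c["cx"])/c["fx"],-(uv[:,1]-c["cy"])/c["fy"],-np.ones(len(uv))],1)@T[:3,:3].T
    o=T[:3,3]; return (o+d*((z-o[2])/d[:,2])[:,None])[:,:2]
def w2px(name,p):
    c=camera_info(name); T=np.array(c["T"]); q=(np.atleast_2d(p)-T[:3,3])@T[:3,:3]
    return np.stack([c["cx"]+c["fx"]*q[:,0]/-q[:,2],c["cy"]+c["fy"]*-q[:,1]/-q[:,2]],1)
def rect(name,m,z):
    cs,_=cv2.findContours(m,cv2.RETR_EXTERNAL,cv2.CHAIN_APPROX_NONE); c=max(cs,key=cv2.contourArea)[:,0]
    w=px2w(name,c,z)*1000; (cx,cy),(a,b),t=cv2.minAreaRect(w.astype(np.float32))
    if a<b: a,b,t=b,a,t+90
    return cx/1000,cy/1000,a,b,t  # long side at angle t deg
E
cat > m.py <<'E'
from h import *
f=cv2.imread("pics/top0.png"); g=f.max(2)
for n,(u,v) in dict(oblong=(133,185),lround=(140,263),square=(307,181),sround=(390,181),channel=(358,258)).items():
    m=np.zeros_like(g); s=np.s_[v-30:v+30,u-30:u+30]
    m[s]=(g[s]<35)*255
    r=rect("top",m,.005)
    w=np.zeros_like(g); k=np.s_[v-20:v+20,u-20:u+20]; w[k]=(g[k]>110)*255
    print(n,"pad",np.round(r,3),"mark",np.round(rect("top",cv2.morphologyEx(w,cv2.MORPH_CLOSE,np.ones((7,7))),.005),3))
a=cv2.resize(f[150:220,170:240],(400,400),interpolation=3);b=cv2.resize(f[222:292,220:290],(400,400),interpolation=3)
cv2.imwrite("pics/crop0.png",np.hstack([a,b]))
s=cv2.imread("pics/side0.png")
cv2.imwrite("pics/crop1.png",cv2.resize(s[150:250,150:270],(720,600),interpolation=3))
E
python3 m.py
```

```text
oblong pad [ 0.614  0.267 79.085 79.073  3.036] mark [ 0.615  0.269 53.242 34.129  1.107]
lround pad [  0.44    0.251  79.08   78.947 165.51 ] mark [ 0.44   0.253 64.265 62.943 88.571]
square pad [ 0.613 -0.123 78.834 78.249  0.937] mark [ 0.614 -0.124 64.379 64.055  0.459]
sround pad [  0.608  -0.31   79.286  78.13  176.118] mark [  0.608  -0.31   48.313  46.973 175.979]
channel pad [ 0.438 -0.227 79.368 79.115 93.24 ] mark [ 0.439 -0.228 39.337 28.136  4.509]
```

View pics/crop0.png

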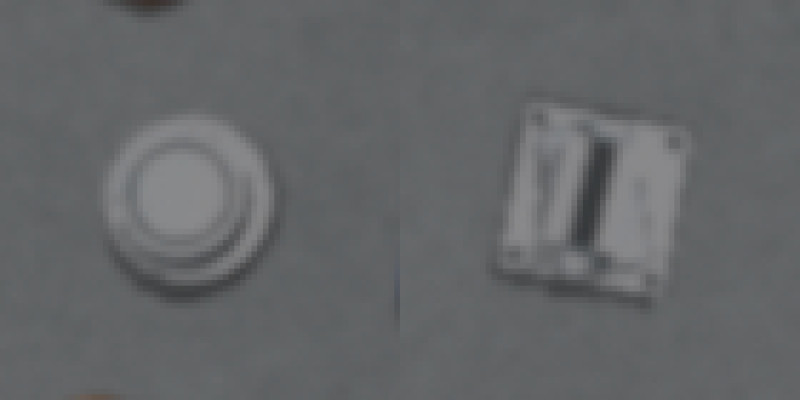

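View pics/crop1.png

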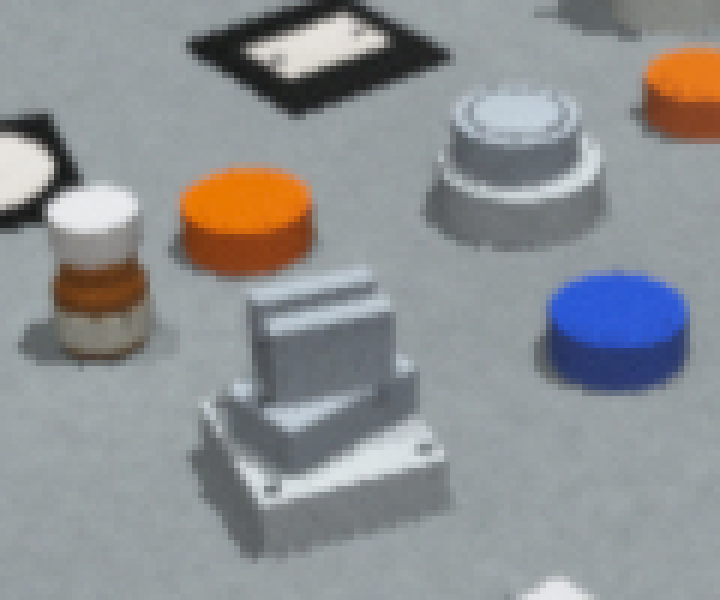

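```bash
python3 - <<'E'
from h import *
S=lambda p:np.array(p)/6+[150,150]-.42
A=lambda p:np.array(p)/5.714+[170,150]-.41
B=lambda p:(np.array(p)-[400,0])/5.714+[220,222]-.41
def show(n,cam,p,z):
    w=px2w(cam,p,z)*1000; print(n,np.round(w).tolist(),"ctr",np.round(w.mean(0),1))
    d=np.diff(w,axis=0); print("   len",np.round(np.hypot(*d.T)),"ang",np.round(np.degrees(np.arctan2(d[:,1],d[:,0]))))
show("obl side L,near,R","side",S([(228,392),(292,432),(412,368)]),.042)
show("sq side L,near,R","side",S([(205,405),(262,508),(448,460)]),.022)
show("ch side: FL,FR near wall top","side",S([(265,328),(390,303)]),.070)
show("ch far wall top","side",S([(248,292),(372,270)]),.070)
show("sq top","top",B([(530,100),(690,130),(655,300),(497,265)]),.022)
show("slot top","top",B([(600,138),(583,245)]),.063)
show("obl dots?","top",B([(545,170),(645,205)]),.042)
show("large rim","top",A([(103,200),(273,200),(188,113),(188,287)]),.022)
show("small ring","top",A([(131,193),(228,193),(180,143),(180,243)]),.042)
E
```

```text
obl side L,near,R [[421.0, 13.0], [426.0, -18.0], [476.0, -11.0]] ctr [441.2  -5.4]
   len [31. 51.] ang [-81.   9.]
sq side L,near,R [[425.0, 37.0], [411.0, -23.0], [472.0, -37.0]] ctr [436.2  -7.6]
   len [61. 63.] ang [-103.  -13.]
ch side: FL,FR near wall top [[429.0, 0.0], [469.0, -11.0]] ctr [448.8  -5.4]
   len [41.] ang [-15.]
ch far wall top [[436.0, 22.0], [475.0, 9.0]] ctr [455.4  15.5]
   len [41.] ang [-17.]
sq top [[485.0, 23.0], [472.0, -38.0], [409.0, -23.0], [424.0, 36.0]] ctr [ 4.474e+02 -4.000e-01]
   len [62. 65. 61.] ang [-102.  166.   76.]
slot top [[469.0, -4.0], [431.0, 3.0]] ctr [ 4.502e+02 -4.000e-01]
   len [39.] ang [169.]
obl dots? [[458.0, 17.0], [445.0, -20.0]] ctr [451.5  -1.4]
   len [39.] ang [-111.]
large rim [[608.0, 141.0], [606.0, 75.0], [642.0, 108.0], [573.0, 108.0]] ctr [607.4 108.2]
   len [66. 48. 68.] ang [-92.  43. 180.]
small ring [[607.0, 127.0], [606.0, 90.0], [626.0, 108.0], [587.0, 109.0]] ctr [606.7 108.7]
   len [37. 27. 38.] ang [-92.  42. 180.]
```

```bash
cat > go.py <<'E'
import sys; from h import *
# go.py x y z yawdeg : turn first, then shifts in the turned tool frame (units of the move rows)
x,y,z,yaw=map(float,sys.argv[1:5]); s=readout.observe(); p=s["position"]; r=s["tool_rot"]
y0=np.degrees(r[2]); d=(yaw-y0+180)%360-180; t=np.radians(yaw)
ex=np.array([np.cos(t),np.sin(t)]); ey=np.array([np.sin(t),-np.cos(t)]); e=np.array([x-p[0],y-p[1]])
print("clock",s["clock"],"pos",np.round(p,4),"yaw",round(y0,2),"q7",round(s["qpos"][6],2),"Fz",round(s["force"][2],1),"w",round(s["grip_width"],4))
print("yaw total",round(-d/90,3),"dx",round(e@ex*10,3),"dy",round(e@ey*10,3),"dz",round((p[2]-z)*10,3))
E
python3 go.py .451 .002 .13 166
```

```text
clock 0.1 pos [0.2135 0.5871 0.2308] yaw 160.02 q7 -0.11 Fz -0.4 w 0.0856
yaw total -0.066 dx -3.72 dy -5.102 dz 1.008
```

drive_tool([
  {"yaw": -0.066, "fingers": 0},
  {"dx": -0.2, "dy": -0.27},
  {"dx": -0.2, "dy": -0.27},
  {"dx": -0.2, "dy": -0.27},
  {"dx": -0.2, "dy": -0.27},
  {"dx": -0.2, "dy": -0.27},
  {"dx": -0.2, "dy": -0.27},
  {"dx": -0.2, "dy": -0.27},
  {"dx": -0.2, "dy": -0.27},
  {"dx": -0.2, "dy": -0.27},
  {"dx": -0.2, "dy": -0.27},
  {"dx": -0.2, "dy": -0.27},
  {"dx": -0.2, "dy": -0.27},
  {"dx": -0.2, "dy": -0.27},
  {"dx": -0.2, "dy": -0.27},
  {"dx": -0.2, "dy": -0.27, "dz": 0.2},
  {"dx": -0.2, "dy": -0.27, "dz": 0.2},
  {"dx": -0.2, "dy": -0.27, "dz": 0.2},
  {"dx": -0.2, "dy": -0.27, "dz": 0.2},
  {},
], squeeze=50)

```text
invalid input
```

```bash
python3 go.py .451 .002 .048 166; python3 - <<'E'
from h import *
t=grab_frame("top");s=grab_frame("side")
print(w2px("side",[.451,.002,.06]),w2px("top",[.451,.002,.06]))
cv2.imwrite("pics/c2.png",np.hstack([cv2.resize(t[205:305,205:305],(400,400),interpolation=3),cv2.resize(s[130:255,130:255],(400,400),interpolation=3)]))
E
```

```text
clock 0.1 pos [0.2135 0.5871 0.2308] yaw 160.02 q7 -0.11 Fz -0.4 w 0.0856
yaw total -0.066 dx -3.72 dy -5.102 dz 1.828
[[203.34637883 204.51958706]] [[251.95547851 254.69125739]]
```

View pics/c2.png

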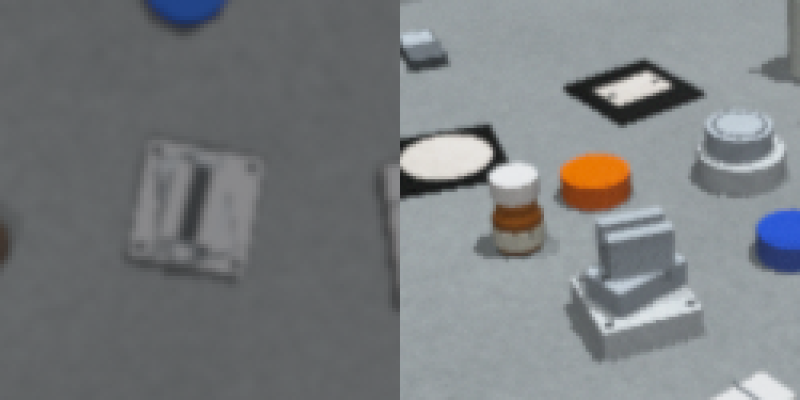

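The call was refused, so the arm hasn't moved and the view is unchanged: stack B is still at about (253,256). I'll give every field in each row.

drive_tool([
  {"dx": 0, "dy": 0, "dz": 0, "yaw": -0.066, "fingers": 0},
  {"dx": -0.2, "dy": -0.27, "dz": 0, "yaw": 0, "fingers": 0},
  {"dx": -0.2, "dy": -0.27, "dz": 0, "yaw": 0, "fingers": 0},
  {"dx": -0.2, "dy": -0.27, "dz": 0, "yaw": 0, "fingers": 0},
  {"dx": -0.2, "dy": -0.27, "dz": 0, "yaw": 0, "fingers": 0},
  {"dx": -0.2, "dy": -0.27, "dz": 0, "yaw": 0, "fingers": 0},
  {"dx": -0.2, "dy": -0.27, "dz": 0, "yaw": 0, "fingers": 0},
  {"dx": -0.2, "dy": -0.27, "dz": 0, "yaw": 0, "fingers": 0},
  {"dx": -0.2, "dy": -0.27, "dz": 0, "yaw": 0, "fingers": 0},
  {"dx": -0.2, "dy": -0.27, "dz": 0, "yaw": 0, "fingers": 0},
  {"dx": -0.2, "dy": -0.27, "dz": 0, "yaw": 0, "fingers": 0},
  {"dx": -0.2, "dy": -0.27, "dz": 0, "yaw": 0, "fingers": 0},
  {"dx": -0.2, "dy": -0.27, "dz": 0, "yaw": 0, "fingers": 0},
  {"dx": -0.2, "dy": -0.27, "dz": 0, "yaw": 0, "fingers": 0},
  {"dx": -0.2, "dy": -0.27, "dz": 0, "yaw": 0, "fingers": 0},
  {"dx": -0.2, "dy": -0.27, "dz": 0.2, "yaw": 0, "fingers": 0},
  {"dx": -0.2, "dy": -0.27, "dz": 0.2, "yaw": 0, "fingers": 0},
  {"dx": -0.2, "dy": -0.27, "dz": 0.2, "yaw": 0, "fingers": 0},
  {"dx": -0.2, "dy": -0.27, "dz": 0.2, "yaw": 0, "fingers": 0},
  {"dx": 0, "dy": 0, "dz": 0, "yaw": 0, "fingers": 0},
], squeeze=50)

```text
clock: 2.2
position: [0.4449, 0.0246, 0.1494]
tool_rot: [-3.139, -0.002, 2.892]
force: [-1.4, 1.2, 0.5]
grip_width: 0.0854
finger_force: 0.0
```

```bash
python3 go.py .451 .002 .048 166; python3 - <<'E'
from h import *
t=grab_frame("top");s=grab_frame("side")
cv2.imwrite("pics/c3.png",np.hstack([cv2.resize(t[205:305,205:305],(400,400),interpolation=3),cv2.resize(s[130:255,130:255],(400,400),interpolation=3)]))
E
```

```text
clock 2.2 pos [0.4449 0.0246 0.1494] yaw 165.68 q7 1.23 Fz 0.5 w 0.0854
yaw total -0.004 dx -0.114 dy -0.205 dz 1.014
```

View pics/c3.png

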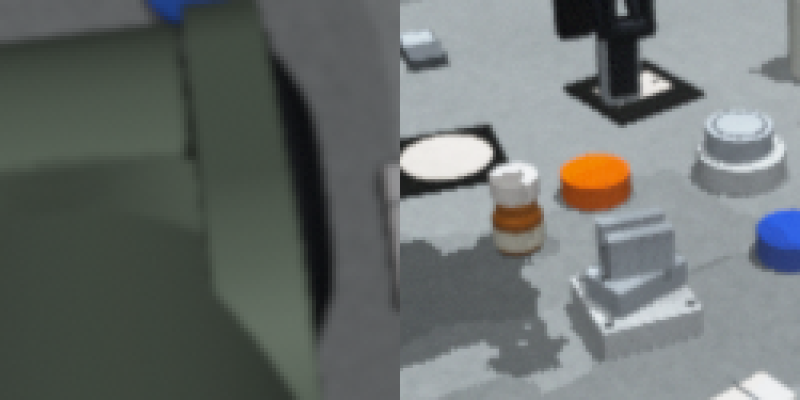

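The side view shows the gripper above and a little left of stack B. The top view is blocked by the arm. I'll let it settle.

drive_tool([
  {"dx": 0, "dy": 0, "dz": 0, "yaw": 0, "fingers": 0},
  {"dx": 0, "dy": 0, "dz": 0, "yaw": 0, "fingers": 0},
  {"dx": 0, "dy": 0, "dz": 0, "yaw": 0, "fingers": 0},
])

```text
clock: 2.6
position: [0.445, 0.0293, 0.1517]
tool_rot: [3.141, 0.001, 2.898]
force: [0.2, 0.1, 0.7]
grip_width: 0.0856
finger_force: 0.0
```

```bash
python3 go.py .451 .002 .048 166
```

```text
clock 2.6 pos [0.445  0.0293 0.1517] yaw 166.03 q7 1.22 Fz 0.7 w 0.0856
yaw total 0.0 dx -0.124 dy -0.25 dz 1.037
```

drive_tool([
  {"dx": -0.062, "dy": -0.125, "dz": 0, "yaw": 0, "fingers": 0},
  {"dx": -0.062, "dy": -0.125, "dz": 0, "yaw": 0, "fingers": 0},
  {"dx": 0, "dy": 0, "dz": 0, "yaw": 0, "fingers": 0},
  {"dx": 0, "dy": 0, "dz": 0, "yaw": 0, "fingers": 0},
  {"dx": 0, "dy": 0, "dz": 0.2, "yaw": 0, "fingers": 0},
  {"dx": 0, "dy": 0, "dz": 0.2, "yaw": 0, "fingers": 0},
  {"dx": 0, "dy": 0, "dz": 0.2, "yaw": 0, "fingers": 0},
  {"dx": 0, "dy": 0, "dz": 0.15, "yaw": 0, "fingers": 0},
  {"dx": 0, "dy": 0, "dz": 0.1, "yaw": 0, "fingers": 0},
  {"dx": 0, "dy": 0, "dz": 0.1, "yaw": 0, "fingers": 0},
  {"dx": 0, "dy": 0, "dz": 0, "yaw": 0, "fingers": 0},
  {"dx": 0, "dy": 0, "dz": 0, "yaw": 0, "fingers": 0},
])

```text
clock: 3.8
position: [0.451, 0.0014, 0.0565]
tool_rot: [3.142, 0.0, 2.896]
force: [-0.2, -0.1, -0.5]
grip_width: 0.0859
finger_force: 0.0
```

```bash
python3 go.py .451 .002 .048 166; python3 - <<'E'
from h import *
s=grab_frame("side")
cv2.imwrite("pics/c4.png",cv2.resize(s[120:250,140:280],(630,585),interpolation=3))
E
```

```text
clock 3.8 pos [0.451  0.0014 0.0565] yaw 165.96 q7 1.33 Fz -0.5 w 0.0859
yaw total -0.0 dx 0.001 dy 0.006 dz 0.085
```

View pics/c4.png

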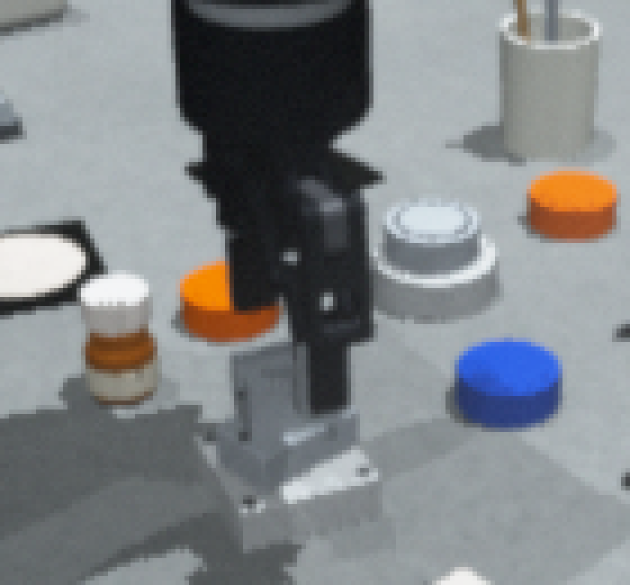

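The side view shows the near fingertip at crop (328,410), which is image (213,211), in front of the channel block. I'll check that against the kinematics.

```bash
python3 - <<'E'
from h import *
for z in(.0565,.0695):
  print(z,w2px("side",[[.4407,-.040,z],[.4380,-.055,z]]).round(1),px2w("side",[[212.9,211]],z))
print(w2px("side",[[.451,.002,.07]]))
E
```

```text
0.0565 [[210.9 217.9]
 [214.3 222.2]] [[ 0.45616968 -0.02311207]]
0.0695 [[210.7 212. ]
 [214.1 216.3]] [[ 0.44571742 -0.03958476]]
[[203.12902935 200.10963067]]
```

drive_tool([
  {"dx": 0, "dy": 0, "dz": 0.08, "yaw": 0, "fingers": 0},
  {"dx": 0, "dy": 0, "dz": 0, "yaw": 0, "fingers": 0.4},
  {"dx": 0, "dy": 0, "dz": 0, "yaw": 0, "fingers": 0.5},
  {"dx": 0, "dy": 0, "dz": 0, "yaw": 0, "fingers": 0.6},
  {"dx": 0, "dy": 0, "dz": 0, "yaw": 0, "fingers": 0.7},
  {"dx": 0, "dy": 0, "dz": 0, "yaw": 0, "fingers": 0.8},
  {"dx": 0, "dy": 0, "dz": 0, "yaw": 0, "fingers": 1},
  {"dx": 0, "dy": 0, "dz": 0, "yaw": 0, "fingers": 1},
  {"dx": 0, "dy": 0, "dz": 0, "yaw": 0, "fingers": 1},
], squeeze=40)

```text
clock: 4.75
position: [0.4509, 0.0012, 0.0486]
tool_rot: [3.141, 0.0, 2.896]
force: [-1.4, 0.2, 6.9]
grip_width: 0.027
finger_force: 39.1
```

drive_tool([
  {"dx": 0, "dy": 0, "dz": -0.05, "yaw": 0, "fingers": 1},
  {"dx": 0, "dy": 0, "dz": -0.1, "yaw": 0, "fingers": 1},
  {"dx": 0, "dy": 0, "dz": -0.15, "yaw": 0, "fingers": 1},
  {"dx": 0, "dy": 0, "dz": -0.2, "yaw": 0, "fingers": 1},
  {"dx": 0, "dy": 0, "dz": -0.2, "yaw": 0, "fingers": 1},
  {"dx": 0, "dy": 0, "dz": -0.1, "yaw": 0, "fingers": 1},
  {"dx": 0, "dy": 0, "dz": 0, "yaw": -0.067, "fingers": 1},
  {"dx": 0, "dy": 0, "dz": 0, "yaw": -0.067, "fingers": 1},
  {"dx": 0, "dy": 0, "dz": 0, "yaw": -0.067, "fingers": 1},
  {"dx": 0, "dy": 0, "dz": 0, "yaw": 0, "fingers": 1},
  {"dx": 0, "dy": 0, "dz": 0, "yaw": 0, "fingers": 1},
])

```text
clock: 5.85
position: [0.4508, 0.0011, 0.1284]
tool_rot: [3.142, -0.0, -3.074]
force: [-0.0, -0.3, -2.0]
grip_width: 0.0268
finger_force: 39.9
```

```bash
python3 go.py .4385 -.2275 .0125 184; python3 - <<'E'
from h import *
s=grab_frame("side")
cv2.imwrite("pics/s5.png",s)
E
```

```text
clock 5.85 pos [0.4508 0.0011 0.1284] yaw -176.16 q7 1.55 Fz -2.0 w 0.0268
yaw total -0.002 dx 0.282 dy -2.272 dz 1.159
```

View pics/s5.png

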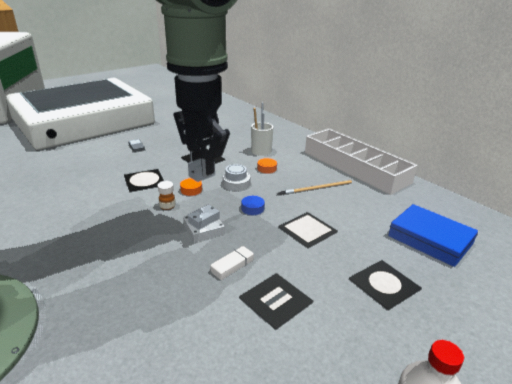

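The side view shows the channel held at (197,170), with the oblong left undisturbed on the square at (205,220). Carrying it to its pad.

drive_tool([
  {"dx": 0.028, "dy": -0.1, "dz": 0, "yaw": 0, "fingers": 1},
  {"dx": 0.028, "dy": -0.22, "dz": 0, "yaw": 0, "fingers": 1},
  {"dx": 0.028, "dy": -0.25, "dz": 0, "yaw": 0, "fingers": 1},
  {"dx": 0.028, "dy": -0.25, "dz": 0, "yaw": 0, "fingers": 1},
  {"dx": 0.028, "dy": -0.25, "dz": 0, "yaw": 0, "fingers": 1},
  {"dx": 0.028, "dy": -0.25, "dz": 0, "yaw": 0, "fingers": 1},
  {"dx": 0.028, "dy": -0.25, "dz": 0, "yaw": 0, "fingers": 1},
  {"dx": 0.028, "dy": -0.25, "dz": 0, "yaw": 0, "fingers": 1},
  {"dx": 0.028, "dy": -0.25, "dz": 0, "yaw": 0, "fingers": 1},
  {"dx": 0.03, "dy": -0.2, "dz": 0, "yaw": 0, "fingers": 1},
  {"dx": 0, "dy": 0, "dz": 0, "yaw": 0, "fingers": 1},
  {"dx": 0, "dy": 0, "dz": 0.2, "yaw": 0, "fingers": 1},
  {"dx": 0, "dy": 0, "dz": 0.2, "yaw": 0, "fingers": 1},
  {"dx": 0, "dy": 0, "dz": 0.2, "yaw": 0, "fingers": 1},
  {"dx": 0, "dy": 0, "dz": 0.2, "yaw": 0, "fingers": 1},
  {"dx": 0, "dy": 0, "dz": 0.1, "yaw": 0, "fingers": 1},
  {"dx": 0, "dy": 0, "dz": 0, "yaw": 0, "fingers": 1},
  {"dx": 0, "dy": 0, "dz": 0, "yaw": 0, "fingers": 1},
])

```text
clock: 7.7
position: [0.4388, -0.2273, 0.0388]
tool_rot: [-3.141, 0.0, -3.071]
force: [-0.9, -0.7, -1.2]
grip_width: 0.0272
finger_force: 39.9
```

```bash
python3 go.py .4385 -.2275 .0122 184
```

```text
clock 7.7 pos [ 0.4388 -0.2273  0.0388] yaw -175.98 q7 2.06 Fz -1.2 w 0.0272
yaw total 0.0 dx 0.003 dy -0.002 dz 0.266
```

drive_tool([
  {"dx": 0, "dy": 0, "dz": 0.1, "yaw": 0, "fingers": 1},
  {"dx": 0, "dy": 0, "dz": 0.08, "yaw": 0, "fingers": 1},
  {"dx": 0, "dy": 0, "dz": 0.04, "yaw": 0, "fingers": 1},
  {"dx": 0, "dy": 0, "dz": 0.02, "yaw": 0, "fingers": 1},
  {"dx": 0, "dy": 0, "dz": 0.02, "yaw": 0, "fingers": 1},
  {"dx": 0, "dy": 0, "dz": 0.01, "yaw": 0, "fingers": 1},
  {"dx": 0, "dy": 0, "dz": 0, "yaw": 0, "fingers": 1},
  {"dx": 0, "dy": 0, "dz": 0, "yaw": 0, "fingers": 1},
])

```text
clock: 8.5
position: [0.4387, -0.2272, 0.0116]
tool_rot: [-3.142, 0.0, -3.071]
force: [-2.6, 1.5, 6.6]
grip_width: 0.0271
finger_force: 40.8
```

drive_tool([
  {"dx": 0, "dy": 0, "dz": 0, "yaw": 0, "fingers": 0.6},
  {"dx": 0, "dy": 0, "dz": 0, "yaw": 0, "fingers": 0.4},
  {"dx": 0, "dy": 0, "dz": 0, "yaw": 0, "fingers": 0.2},
  {"dx": 0, "dy": 0, "dz": 0, "yaw": 0, "fingers": 0},
  {"dx": 0, "dy": 0, "dz": 0, "yaw": 0, "fingers": 0},
  {"dx": 0, "dy": 0, "dz": -0.1, "yaw": 0, "fingers": 0},
  {"dx": 0, "dy": 0, "dz": -0.2, "yaw": 0, "fingers": 0},
  {"dx": 0, "dy": 0, "dz": -0.3, "yaw": 0, "fingers": 0},
  {"dx": 0, "dy": 0, "dz": -0.3, "yaw": 0, "fingers": 0},
  {"dx": 0, "dy": 0, "dz": -0.3, "yaw": 0, "fingers": 0},
  {"dx": 0, "dy": 0, "dz": 0, "yaw": 0, "fingers": 0},
  {"dx": 0, "dy": 0, "dz": 0, "yaw": 0, "fingers": 0},
])

```text
clock: 9.7
position: [0.439, -0.2272, 0.1322]
tool_rot: [-3.141, 0.002, -3.071]
force: [0.0, -0.5, 0.2]
grip_width: 0.0855
finger_force: 0.0
```

```bash
python3 go.py .450 .002 .07 189; python3 - <<'E'
from h import *
s=grab_frame("side");t=grab_frame("top");cv2.imwrite("pics/t6.png",t)
print(w2px("side",[.4387,-.2275,.033]))
cv2.imwrite("pics/c6.png",np.hstack([cv2.resize(s[235:335,225:325],(400,400),interpolation=3),cv2.resize(s[190:250,175:235],(400,400),interpolation=3)]))
E
```

```text
clock 9.7 pos [ 0.439  -0.2272  0.1322] yaw -175.96 q7 2.05 Fz 0.2 w 0.0855
yaw total -0.055 dx -0.467 dy 2.247 dz 0.622
[[276.87276314 286.23584235]]
```

View pics/c6.png

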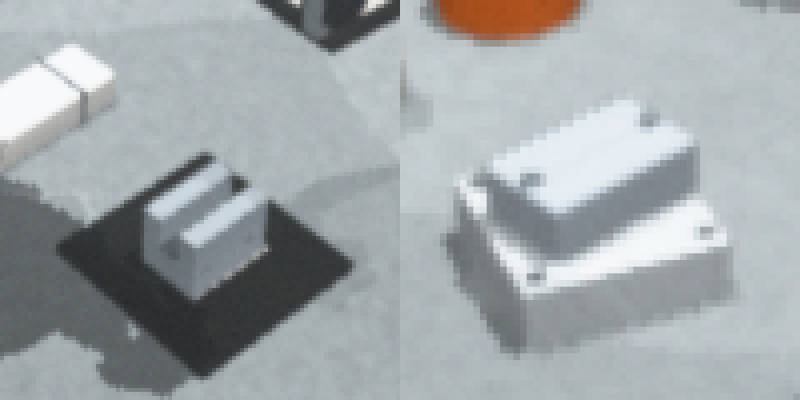

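The channel stands centred on its pad, with the outline margin even. The oblong on the square is now in full view, with top corners at crop (488,165), (560,208), (692,140) and (625,98).

```bash
python3 - <<'E'
from h import *
p=(np.array([(488,165),(560,208),(692,140),(625,98)])-[400,0])/6.667+[175,190]-.43
w=px2w("side",p,.042);print(w.round(4),w.mean(0));d=np.diff(w,axis=0);print(np.hypot(*d.T),np.degrees(np.arctan2(d[:,1],d[:,0])))
E
python3 go.py .449 .002 .07 189
```

```text
[[ 0.4226  0.0144]
 [ 0.4279 -0.0163]
 [ 0.4773 -0.0098]
 [ 0.4739  0.021 ]] [0.45042256 0.00229125]
[0.03115196 0.04975976 0.03097167] [-80.21885895   7.53268246  96.28601389]
clock 9.8 pos [ 0.4384 -0.227   0.1309] yaw -175.95 q7 2.05 Fz -0.4 w 0.0855
yaw total -0.055 dx -0.463 dy 2.245 dz 0.609
```

drive_tool([
  {"dx": 0, "dy": 0, "dz": 0, "yaw": -0.044, "fingers": 0},
  {"dx": -0.04, "dy": 0.2, "dz": 0, "yaw": 0, "fingers": 0},
  {"dx": -0.04, "dy": 0.2, "dz": 0, "yaw": 0, "fingers": 0},
  {"dx": -0.04, "dy": 0.2, "dz": 0, "yaw": 0, "fingers": 0},
  {"dx": -0.04, "dy": 0.2, "dz": 0, "yaw": 0, "fingers": 0},
  {"dx": -0.04, "dy": 0.2, "dz": 0, "yaw": 0, "fingers": 0},
  {"dx": -0.04, "dy": 0.2, "dz": 0, "yaw": 0, "fingers": 0},
  {"dx": -0.04, "dy": 0.2, "dz": 0, "yaw": 0, "fingers": 0},
  {"dx": -0.04, "dy": 0.2, "dz": 0, "yaw": 0, "fingers": 0},
  {"dx": -0.04, "dy": 0.2, "dz": 0, "yaw": 0, "fingers": 0},
  {"dx": -0.04, "dy": 0.2, "dz": 0, "yaw": 0, "fingers": 0},
  {"dx": -0.035, "dy": 0.252, "dz": 0, "yaw": 0, "fingers": 0},
  {"dx": 0, "dy": 0, "dz": 0, "yaw": 0, "fingers": 0},
  {"dx": 0, "dy": 0, "dz": 0.2, "yaw": 0, "fingers": 0},
  {"dx": 0, "dy": 0, "dz": 0.2, "yaw": 0, "fingers": 0},
  {"dx": 0, "dy": 0, "dz": 0.2, "yaw": 0, "fingers": 0},
  {"dx": 0, "dy": 0, "dz": 0, "yaw": 0, "fingers": 0},
  {"dx": 0, "dy": 0, "dz": 0, "yaw": 0, "fingers": 0},
])

```text
clock: 11.6
position: [0.4501, 0.0014, 0.0712]
tool_rot: [-3.141, -0.002, -3.002]
force: [-0.1, 0.5, -0.3]
grip_width: 0.0851
finger_force: 0.0
```

```bash
python3 go.py .450 .002 .028 188
```

```text
clock 11.6 pos [0.4501 0.0014 0.0712] yaw -172.02 q7 1.61 Fz -0.3 w 0.0851
yaw total -0.0 dx -0.0 dy 0.006 dz 0.432
```

drive_tool([
  {"dx": 0, "dy": 0.006, "dz": 0.15, "yaw": 0, "fingers": 0},
  {"dx": 0, "dy": 0, "dz": 0.15, "yaw": 0, "fingers": 0},
  {"dx": 0, "dy": 0, "dz": 0.08, "yaw": 0, "fingers": 0},
  {"dx": 0, "dy": 0, "dz": 0.05, "yaw": 0, "fingers": 0},
  {"dx": 0, "dy": 0, "dz": 0, "yaw": 0, "fingers": 0},
  {"dx": 0, "dy": 0, "dz": 0, "yaw": 0, "fingers": 0.3},
  {"dx": 0, "dy": 0, "dz": 0, "yaw": 0, "fingers": 0.4},
  {"dx": 0, "dy": 0, "dz": 0, "yaw": 0, "fingers": 0.5},
  {"dx": 0, "dy": 0, "dz": 0, "yaw": 0, "fingers": 0.6},
  {"dx": 0, "dy": 0, "dz": 0, "yaw": 0, "fingers": 0.7},
  {"dx": 0, "dy": 0, "dz": 0, "yaw": 0, "fingers": 1},
  {"dx": 0, "dy": 0, "dz": 0, "yaw": 0, "fingers": 1},
  {"dx": 0, "dy": 0, "dz": 0, "yaw": 0, "fingers": 1},
  {"dx": 0, "dy": 0, "dz": 0, "yaw": 0, "fingers": 1},
])

```text
clock: 13.0
position: [0.4506, 0.0024, 0.0287]
tool_rot: [-3.141, 0.001, -3.002]
force: [-2.5, -0.9, 10.8]
grip_width: 0.033
finger_force: 39.0
```

drive_tool([
  {"dx": 0, "dy": 0, "dz": -0.05, "yaw": 0, "fingers": 1},
  {"dx": 0, "dy": 0, "dz": -0.15, "yaw": 0, "fingers": 1},
  {"dx": 0, "dy": 0, "dz": -0.2, "yaw": 0, "fingers": 1},
  {"dx": 0, "dy": 0, "dz": -0.2, "yaw": 0, "fingers": 1},
  {"dx": 0, "dy": 0, "dz": -0.2, "yaw": 0, "fingers": 1},
  {"dx": 0, "dy": 0, "dz": -0.2, "yaw": 0.067, "fingers": 1},
  {"dx": 0, "dy": 0, "dz": 0, "yaw": 0, "fingers": 1},
  {"dx": 0, "dy": 0, "dz": 0, "yaw": 0, "fingers": 1},
])

```text
clock: 13.8
position: [0.4504, 0.0026, 0.1284]
tool_rot: [-3.142, 0.001, -3.105]
force: [-1.3, -0.4, -1.6]
grip_width: 0.033
finger_force: 40.9
```

```bash
python3 go.py .6145 .268 .0122 182
```

```text
clock 13.8 pos [0.4504 0.0026 0.1284] yaw -177.9 q7 1.52 Fz -1.6 w 0.033
yaw total 0.001 dx -1.733 dy 2.595 dz 1.162
```

drive_tool([
  {"dx": -0.08, "dy": 0.1, "dz": 0, "yaw": 0, "fingers": 1},
  {"dx": -0.15, "dy": 0.22, "dz": 0, "yaw": 0, "fingers": 1},
  {"dx": -0.15, "dy": 0.23, "dz": 0, "yaw": 0, "fingers": 1},
  {"dx": -0.15, "dy": 0.23, "dz": 0, "yaw": 0, "fingers": 1},
  {"dx": -0.15, "dy": 0.23, "dz": 0, "yaw": 0, "fingers": 1},
  {"dx": -0.15, "dy": 0.23, "dz": 0, "yaw": 0, "fingers": 1},
  {"dx": -0.15, "dy": 0.23, "dz": 0, "yaw": 0, "fingers": 1},
  {"dx": -0.15, "dy": 0.23, "dz": 0, "yaw": 0, "fingers": 1},
  {"dx": -0.15, "dy": 0.23, "dz": 0, "yaw": 0, "fingers": 1},
  {"dx": -0.15, "dy": 0.23, "dz": 0, "yaw": 0, "fingers": 1},
  {"dx": -0.15, "dy": 0.23, "dz": 0, "yaw": 0, "fingers": 1},
  {"dx": -0.15, "dy": 0.205, "dz": 0, "yaw": 0, "fingers": 1},
  {"dx": 0, "dy": 0, "dz": 0, "yaw": 0, "fingers": 1},
  {"dx": 0, "dy": 0, "dz": 0.2, "yaw": 0, "fingers": 1},
  {"dx": 0, "dy": 0, "dz": 0.2, "yaw": 0, "fingers": 1},
  {"dx": 0, "dy": 0, "dz": 0.2, "yaw": 0, "fingers": 1},
  {"dx": 0, "dy": 0, "dz": 0.2, "yaw": 0, "fingers": 1},
  {"dx": 0, "dy": 0, "dz": 0, "yaw": 0, "fingers": 1},
  {"dx": 0, "dy": 0, "dz": 0, "yaw": 0, "fingers": 1},
])

```text
clock: 15.7
position: [0.614, 0.2678, 0.0478]
tool_rot: [-3.141, -0.001, -3.107]
force: [0.1, -0.3, -0.5]
grip_width: 0.0328
finger_force: 40.8
```

```bash
python3 go.py .6145 .268 .0122 182
```

```text
clock 15.7 pos [0.614  0.2678 0.0478] yaw -178.0 q7 1.16 Fz -0.5 w 0.0328
yaw total 0.0 dx -0.005 dy 0.002 dz 0.356
```

drive_tool([
  {"dx": 0, "dy": 0, "dz": 0.14, "yaw": 0, "fingers": 1},
  {"dx": 0, "dy": 0, "dz": 0.1, "yaw": 0, "fingers": 1},
  {"dx": 0, "dy": 0, "dz": 0.06, "yaw": 0, "fingers": 1},
  {"dx": 0, "dy": 0, "dz": 0.03, "yaw": 0, "fingers": 1},
  {"dx": 0, "dy": 0, "dz": 0.02, "yaw": 0, "fingers": 1},
  {"dx": 0, "dy": 0, "dz": 0.01, "yaw": 0, "fingers": 1},
  {"dx": 0, "dy": 0, "dz": 0, "yaw": 0, "fingers": 1},
  {"dx": 0, "dy": 0, "dz": 0, "yaw": 0, "fingers": 1},
])

```text
clock: 16.5
position: [0.6145, 0.2678, 0.0126]
tool_rot: [3.141, 0.0, -3.107]
force: [0.6, 0.4, -1.6]
grip_width: 0.0329
finger_force: 40.9
```

drive_tool([
  {"dx": 0, "dy": 0, "dz": 0.006, "yaw": 0, "fingers": 1},
  {"dx": 0, "dy": 0, "dz": 0.005, "yaw": 0, "fingers": 1},
  {"dx": 0, "dy": 0, "dz": 0, "yaw": 0, "fingers": 1},
])

```text
clock: 16.8
position: [0.6145, 0.2679, 0.0118]
tool_rot: [3.141, 0.0, -3.107]
force: [-2.2, -0.7, 8.3]
grip_width: 0.0328
finger_force: 41.9
```

drive_tool([
  {"dx": 0, "dy": 0, "dz": 0, "yaw": 0, "fingers": 0.5},
  {"dx": 0, "dy": 0, "dz": 0, "yaw": 0, "fingers": 0.3},
  {"dx": 0, "dy": 0, "dz": 0, "yaw": 0, "fingers": 0},
  {"dx": 0, "dy": 0, "dz": 0, "yaw": 0, "fingers": 0},
  {"dx": 0, "dy": 0, "dz": 0, "yaw": 0, "fingers": 0},
  {"dx": 0, "dy": 0, "dz": -0.1, "yaw": 0, "fingers": 0},
  {"dx": 0, "dy": 0, "dz": -0.3, "yaw": 0, "fingers": 0},
  {"dx": 0, "dy": 0, "dz": -0.3, "yaw": 0, "fingers": 0},
  {"dx": 0, "dy": 0, "dz": -0.3, "yaw": 0, "fingers": 0},
  {"dx": 0, "dy": 0, "dz": 0, "yaw": 0, "fingers": 0},
  {"dx": 0, "dy": 0, "dz": 0, "yaw": 0, "fingers": 0},
])

```text
clock: 17.9
position: [0.6147, 0.2679, 0.1124]
tool_rot: [3.141, 0.001, -3.107]
force: [-0.2, -0.7, -0.7]
grip_width: 0.0856
finger_force: 0.0
```

```bash
python3 go.py .607 .1085 .025 182; python3 - <<'E'
from h import *
s=grab_frame("side");cv2.imwrite("pics/s7.png",s)
cv2.imwrite("pics/c7.png",np.hstack([cv2.resize(s[130:190,170:230],(400,400),interpolation=3),cv2.resize(s[150:200,210:260],(400,400),interpolation=3)]))
E
```

```text
clock 17.9 pos [0.6147 0.2679 0.1124] yaw -178.03 q7 1.16 Fz -0.7 w 0.0856
yaw total -0.0 dx 0.132 dy -1.591 dz 0.874
```

View pics/c7.png

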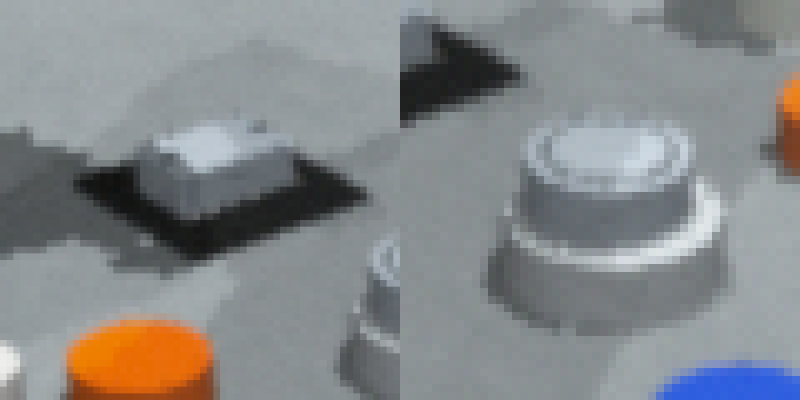

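The oblong sits squarely on its pad. The small disc's top centre is at crop (609,155), which I'll check against the first estimate.

```bash
python3 - <<'E'
from h import *
print(px2w("side",[[235.7,168.9]],.042), w2px("side",[[.607,.1085,.042],[.607,.1085,.022]]))
E
```

```text
[[0.60832663 0.11132995]] [[235.96029958 169.51369531]
 [235.95674944 177.03544654]]
```

drive_tool([
  {"dx": 0.02, "dy": -0.2, "dz": 0, "yaw": 0, "fingers": 0},
  {"dx": 0.02, "dy": -0.25, "dz": 0, "yaw": 0, "fingers": 0},
  {"dx": 0.02, "dy": -0.25, "dz": 0, "yaw": 0, "fingers": 0},
  {"dx": 0.02, "dy": -0.25, "dz": 0, "yaw": 0, "fingers": 0},
  {"dx": 0.02, "dy": -0.25, "dz": 0, "yaw": 0, "fingers": 0},
  {"dx": 0.02, "dy": -0.25, "dz": 0, "yaw": 0, "fingers": 0},
  {"dx": 0.007, "dy": -0.13, "dz": 0, "yaw": 0, "fingers": 0},
  {"dx": 0, "dy": 0, "dz": 0, "yaw": 0, "fingers": 0},
  {"dx": 0, "dy": 0, "dz": 0.2, "yaw": 0, "fingers": 0},
  {"dx": 0, "dy": 0, "dz": 0.2, "yaw": 0, "fingers": 0},
  {"dx": 0, "dy": 0, "dz": 0, "yaw": 0, "fingers": 0},
  {"dx": 0, "dy": 0, "dz": 0, "yaw": 0, "fingers": 0},
])

```text
clock: 19.15
position: [0.607, 0.1103, 0.0712]
tool_rot: [3.141, -0.001, -3.106]
force: [0.8, -0.6, -0.4]
grip_width: 0.0853
finger_force: 0.0
```

```bash
python3 go.py .6075 .1095 .025 182
```

```text
clock 19.15 pos [0.607  0.1103 0.0712] yaw -177.97 q7 1.38 Fz -0.4 w 0.0853
yaw total 0.0 dx -0.005 dy -0.009 dz 0.462
```

drive_tool([
  {"dx": -0.005, "dy": -0.008, "dz": 0.15, "yaw": 0, "fingers": 0},
  {"dx": 0, "dy": 0, "dz": 0.15, "yaw": 0, "fingers": 0},
  {"dx": 0, "dy": 0, "dz": 0.1, "yaw": 0, "fingers": 0},
  {"dx": 0, "dy": 0, "dz": 0.05, "yaw": 0, "fingers": 0},
  {"dx": 0, "dy": 0, "dz": 0.01, "yaw": 0, "fingers": 0},
  {"dx": 0, "dy": 0, "dz": 0, "yaw": 0, "fingers": 0.2},
  {"dx": 0, "dy": 0, "dz": 0, "yaw": 0, "fingers": 0.3},
  {"dx": 0, "dy": 0, "dz": 0, "yaw": 0, "fingers": 0.4},
  {"dx": 0, "dy": 0, "dz": 0, "yaw": 0, "fingers": 0.5},
  {"dx": 0, "dy": 0, "dz": 0, "yaw": 0, "fingers": 1},
  {"dx": 0, "dy": 0, "dz": 0, "yaw": 0, "fingers": 1},
  {"dx": 0, "dy": 0, "dz": 0, "yaw": 0, "fingers": 1},
  {"dx": 0, "dy": 0, "dz": 0, "yaw": 0, "fingers": 1},
])

```text
clock: 20.45
position: [0.608, 0.109, 0.0261]
tool_rot: [3.141, 0.001, -3.107]
force: [-1.8, 1.6, 8.8]
grip_width: 0.0487
finger_force: 39.9
```

drive_tool([
  {"dx": 0, "dy": 0, "dz": -0.05, "yaw": 0, "fingers": 1},
  {"dx": 0, "dy": 0, "dz": -0.15, "yaw": 0, "fingers": 1},
  {"dx": 0, "dy": 0, "dz": -0.2, "yaw": 0, "fingers": 1},
  {"dx": 0, "dy": 0, "dz": -0.2, "yaw": 0, "fingers": 1},
  {"dx": 0, "dy": 0, "dz": -0.1, "yaw": 0, "fingers": 1},
  {"dx": 0, "dy": -0.1, "dz": 0, "yaw": 0, "fingers": 1},
  {"dx": 0.01, "dy": -0.3, "dz": 0, "yaw": 0, "fingers": 1},
  {"dx": 0.01, "dy": -0.3, "dz": 0, "yaw": 0, "fingers": 1},
  {"dx": 0.01, "dy": -0.3, "dz": 0, "yaw": 0, "fingers": 1},
  {"dx": 0.01, "dy": -0.3, "dz": 0, "yaw": 0, "fingers": 1},
  {"dx": 0.01, "dy": -0.3, "dz": 0, "yaw": 0, "fingers": 1},
  {"dx": 0.01, "dy": -0.3, "dz": 0, "yaw": 0, "fingers": 1},
  {"dx": 0.01, "dy": -0.3, "dz": 0, "yaw": 0, "fingers": 1},
  {"dx": 0.01, "dy": -0.3, "dz": 0, "yaw": 0, "fingers": 1},
  {"dx": 0.01, "dy": -0.3, "dz": 0, "yaw": 0, "fingers": 1},
  {"dx": 0.01, "dy": -0.3, "dz": 0, "yaw": 0, "fingers": 1},
  {"dx": 0.01, "dy": -0.3, "dz": 0, "yaw": 0, "fingers": 1},
  {"dx": 0.01, "dy": -0.3, "dz": 0, "yaw": 0, "fingers": 1},
  {"dx": 0.01, "dy": -0.3, "dz": 0, "yaw": 0, "fingers": 1},
  {"dx": 0, "dy": 0, "dz": 0, "yaw": 0, "fingers": 1},
])

```text
clock: 22.45
position: [0.6061, -0.2975, 0.0942]
tool_rot: [-3.139, -0.002, -3.113]
force: [-0.9, -0.2, -2.1]
grip_width: 0.0482
finger_force: 42.1
```

drive_tool([
  {"dx": 0, "dy": -0.15, "dz": 0, "yaw": 0, "fingers": 1},
  {"dx": 0, "dy": 0, "dz": 0, "yaw": 0, "fingers": 1},
  {"dx": 0, "dy": 0, "dz": 0, "yaw": 0, "fingers": 1},
])

```text
clock: 22.75
position: [0.6087, -0.3065, 0.0948]
tool_rot: [3.141, -0.0, -3.107]
force: [-0.3, 0.2, -3.1]
grip_width: 0.0483
finger_force: 42.2
```

```bash
python3 go.py .608 -.310 .0095 182
```

```text
clock 22.75 pos [ 0.6087 -0.3065  0.0948] yaw -178.03 q7 2.02 Fz -3.1 w 0.0483
yaw total -0.0 dx 0.008 dy -0.035 dz 0.853
```

drive_tool([
  {"dx": 0.008, "dy": -0.035, "dz": 0.15, "yaw": 0, "fingers": 1},
  {"dx": 0, "dy": 0, "dz": 0.2, "yaw": 0, "fingers": 1},
  {"dx": 0, "dy": 0, "dz": 0.2, "yaw": 0, "fingers": 1},
  {"dx": 0, "dy": 0, "dz": 0.15, "yaw": 0, "fingers": 1},
  {"dx": 0, "dy": 0, "dz": 0.08, "yaw": 0, "fingers": 1},
  {"dx": 0, "dy": 0, "dz": 0.04, "yaw": 0, "fingers": 1},
  {"dx": 0, "dy": 0, "dz": 0.02, "yaw": 0, "fingers": 1},
  {"dx": 0, "dy": 0, "dz": 0.01, "yaw": 0, "fingers": 1},
  {"dx": 0, "dy": 0, "dz": 0, "yaw": 0, "fingers": 1},
  {"dx": 0, "dy": 0, "dz": 0, "yaw": 0, "fingers": 1},
])

```text
clock: 23.75
position: [0.6085, -0.3102, 0.0107]
tool_rot: [-3.141, 0.001, -3.107]
force: [-0.0, 0.2, -2.1]
grip_width: 0.0485
finger_force: 42.2
```

```bash
python3 go.py .608 -.310 .0095 182
```

```text
clock 23.75 pos [ 0.6085 -0.3102  0.0107] yaw -178.03 q7 2.02 Fz -2.1 w 0.0485
yaw total -0.0 dx 0.005 dy 0.002 dz 0.012
```

drive_tool([
  {"dx": 0, "dy": 0, "dz": 0.008, "yaw": 0, "fingers": 1},
  {"dx": 0, "dy": 0, "dz": 0.007, "yaw": 0, "fingers": 1},
  {"dx": 0, "dy": 0, "dz": 0, "yaw": 0, "fingers": 1},
])

```text
clock: 24.05
position: [0.6084, -0.3101, 0.0091]
tool_rot: [-3.141, 0.0, -3.107]
force: [-1.6, 0.5, 3.1]
grip_width: 0.048
finger_force: 42.9
```

drive_tool([
  {"dx": 0, "dy": 0, "dz": 0, "yaw": 0, "fingers": 0.3},
  {"dx": 0, "dy": 0, "dz": 0, "yaw": 0, "fingers": 0.2},
  {"dx": 0, "dy": 0, "dz": 0, "yaw": 0, "fingers": 0},
  {"dx": 0, "dy": 0, "dz": 0, "yaw": 0, "fingers": 0},
  {"dx": 0, "dy": 0, "dz": 0, "yaw": 0, "fingers": 0},
  {"dx": 0, "dy": 0, "dz": -0.1, "yaw": 0, "fingers": 0},
  {"dx": 0, "dy": 0, "dz": -0.3, "yaw": 0, "fingers": 0},
  {"dx": 0, "dy": 0, "dz": -0.3, "yaw": 0, "fingers": 0},
  {"dx": 0, "dy": 0, "dz": -0.3, "yaw": 0, "fingers": 0},
  {"dx": 0, "dy": 0, "dz": 0, "yaw": 0, "fingers": 0},
  {"dx": 0, "dy": 0, "dz": 0, "yaw": 0, "fingers": 0},
])

```text
clock: 25.15
position: [0.6086, -0.3102, 0.1099]
tool_rot: [-3.141, 0.002, -3.107]
force: [0.3, 1.1, -0.9]
grip_width: 0.0853
finger_force: 0.0
```

```bash
python3 go.py .447 -.0005 .07 167.5; python3 - <<'E'
from h import *
s=grab_frame("side");t=grab_frame("top");cv2.imwrite("pics/s8.png",s);cv2.imwrite("pics/t8.png",t)
R=lambda a,r,c,n:cv2.resize(a[r:r+n,c:c+n],(260,260),interpolation=3)
cv2.imwrite("pics/c8.png",np.vstack([np.hstack([R(t,160,180,50),R(t,230,228,52),cv2.resize(t[:,90:474],(260,260))]),np.hstack([R(s,150,210,52),R(s,190,178,52),R(s,250,345,80)])]))
E
```

```text
clock 25.15 pos [ 0.6086 -0.3102  0.1099] yaw -178.02 q7 2.02 Fz -0.9 w 0.0853
yaw total 0.161 dx 2.248 dy 2.674 dz 0.399
```

View pics/c8.png

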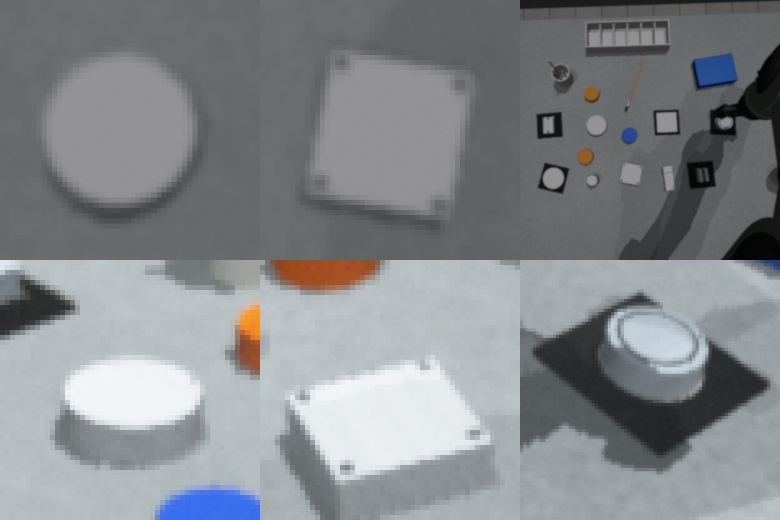

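The small round is centred on its pad. Both bottom holders are now clear in the top view, so I'll segment them there.

```bash
python3 - <<'E'
from h import *
t=cv2.imread("pics/t8.png").max(2)
for n,r,c in(("LR",160,180),("SQ",230,228)):
    k=np.s_[r:r+52,c:c+52]; th,_=cv2.threshold(t[k],0,255,cv2.THRESH_OTSU)
    for q in (th,th+10):
        m=np.zeros_like(t); m[k]=(t[k]>q)*255; print(n,q,np.round(rect("top",m,.022),4))
s=cv2.imread("pics/s8.png").max(2); k=np.s_[192:240,180:232]; m=np.zeros_like(s); m[k]=(s[k]>205)*255; print(np.round(rect("side",m,.022),4))
k=np.s_[160:190,215:255]; m=np.zeros_like(s); m[k]=(s[k]>205)*255; print(np.round(rect("side",m,.022),4))
E
```

```text
LR 126.0 [ 0.6088  0.1082 62.3067 61.0302 43.8326]
LR 136.0 [ 0.6088  0.1082 60.1604 58.4221 88.4207]
SQ 125.0 [ 4.47700e-01 -1.20000e-03  6.16247e+01  6.15208e+01  7.73377e+01]
SQ 135.0 [ 4.47700e-01 -8.00000e-04  5.94604e+01  5.88451e+01  7.78096e+01]
[4.49500e-01 3.70000e-03 6.68047e+01 6.40968e+01 7.76673e+01]
[ 0.6116  0.1127 68.9279 64.3801 53.9269]
```

drive_tool([
  {"dx": 0, "dy": 0, "dz": 0, "yaw": 0.08, "fingers": 0},
  {"dx": 0, "dy": 0, "dz": 0, "yaw": 0.081, "fingers": 0},
  {"dx": 0.15, "dy": 0.18, "dz": 0, "yaw": 0, "fingers": 0},
  {"dx": 0.15, "dy": 0.18, "dz": 0, "yaw": 0, "fingers": 0},
  {"dx": 0.15, "dy": 0.18, "dz": 0, "yaw": 0, "fingers": 0},
  {"dx": 0.15, "dy": 0.18, "dz": 0, "yaw": 0, "fingers": 0},
  {"dx": 0.15, "dy": 0.18, "dz": 0, "yaw": 0, "fingers": 0},
  {"dx": 0.15, "dy": 0.18, "dz": 0, "yaw": 0, "fingers": 0},
  {"dx": 0.15, "dy": 0.18, "dz": 0, "yaw": 0, "fingers": 0},
  {"dx": 0.15, "dy": 0.18, "dz": 0, "yaw": 0, "fingers": 0},
  {"dx": 0.15, "dy": 0.18, "dz": 0, "yaw": 0, "fingers": 0},
  {"dx": 0.15, "dy": 0.18, "dz": 0, "yaw": 0, "fingers": 0},
  {"dx": 0.15, "dy": 0.18, "dz": 0, "yaw": 0, "fingers": 0},
  {"dx": 0.15, "dy": 0.18, "dz": 0, "yaw": 0, "fingers": 0},
  {"dx": 0.15, "dy": 0.18, "dz": 0, "yaw": 0, "fingers": 0},
  {"dx": 0.15, "dy": 0.18, "dz": 0, "yaw": 0, "fingers": 0},
  {"dx": 0.138, "dy": 0.166, "dz": 0, "yaw": 0, "fingers": 0},
  {"dx": 0, "dy": 0, "dz": 0.2, "yaw": 0, "fingers": 0},
  {"dx": 0, "dy": 0, "dz": 0.2, "yaw": 0, "fingers": 0},
  {"dx": 0, "dy": 0, "dz": 0, "yaw": 0, "fingers": 0},
])

```text
clock: 27.25
position: [0.4464, 0.0007, 0.0667]
tool_rot: [-3.14, -0.004, 2.924]
force: [-0.6, -0.2, 1.5]
grip_width: 0.0855
finger_force: 0.0
```

drive_tool([
  {"dx": 0, "dy": 0, "dz": 0, "yaw": 0, "fingers": 0},
  {"dx": 0, "dy": 0, "dz": 0, "yaw": 0, "fingers": 0},
])

```text
clock: 27.45
position: [0.4482, 0.0005, 0.0693]
tool_rot: [3.142, 0.0, 2.923]
force: [-0.4, 0.3, 0.9]
grip_width: 0.0854
finger_force: 0.0
```

```bash
python3 go.py .4482 .0005 .001 167.5
```

```text
clock 27.45 pos [0.4482 0.0005 0.0693] yaw 167.46 q7 1.33 Fz 0.9 w 0.0854
yaw total -0.0 dx 0.0 dy 0.0 dz 0.683
```

drive_tool([
  {"dx": 0, "dy": 0, "dz": 0.15, "yaw": 0, "fingers": 0},
  {"dx": 0, "dy": 0, "dz": 0.15, "yaw": 0, "fingers": 0},
  {"dx": 0, "dy": 0, "dz": 0.15, "yaw": 0, "fingers": 0},
  {"dx": 0, "dy": 0, "dz": 0.1, "yaw": 0, "fingers": 0},
  {"dx": 0, "dy": 0, "dz": 0.08, "yaw": 0, "fingers": 0},
  {"dx": 0, "dy": 0, "dz": 0.05, "yaw": 0, "fingers": 0},
  {"dx": 0, "dy": 0, "dz": 0, "yaw": 0, "fingers": 0},
  {"dx": 0, "dy": 0, "dz": 0, "yaw": 0, "fingers": 0},
])

```text
clock: 28.25
position: [0.4481, 0.0006, 0.001]
tool_rot: [3.142, 0.0, 2.923]
force: [0.0, 0.0, -0.1]
grip_width: 0.0854
finger_force: 0.0
```

drive_tool([
  {"dx": 0, "dy": 0, "dz": 0, "yaw": 0, "fingers": 0.15},
  {"dx": 0, "dy": 0, "dz": 0, "yaw": 0, "fingers": 0.25},
  {"dx": 0, "dy": 0, "dz": 0, "yaw": 0, "fingers": 0.35},
  {"dx": 0, "dy": 0, "dz": 0, "yaw": 0, "fingers": 1},
  {"dx": 0, "dy": 0, "dz": 0, "yaw": 0, "fingers": 1},
  {"dx": 0, "dy": 0, "dz": 0, "yaw": 0, "fingers": 1},
  {"dx": 0, "dy": 0, "dz": 0, "yaw": 0, "fingers": 1},
], squeeze=50)

```text
clock: 28.95
position: [0.4482, 0.0006, 0.0013]
tool_rot: [3.141, 0.001, 2.923]
force: [-3.1, -1.2, 15.2]
grip_width: 0.0632
finger_force: 51.5
```

drive_tool([
  {"dx": 0, "dy": 0, "dz": -0.05, "yaw": 0, "fingers": 1},
  {"dx": 0, "dy": 0, "dz": -0.15, "yaw": 0, "fingers": 1},
  {"dx": 0, "dy": 0, "dz": -0.2, "yaw": 0, "fingers": 1},
  {"dx": 0, "dy": 0, "dz": -0.2, "yaw": 0, "fingers": 1},
  {"dx": 0, "dy": 0, "dz": -0.2, "yaw": 0, "fingers": 1},
  {"dx": 0, "dy": 0, "dz": 0, "yaw": -0.073, "fingers": 1},
  {"dx": 0, "dy": 0, "dz": 0, "yaw": -0.074, "fingers": 1},
  {"dx": 0, "dy": 0, "dz": 0, "yaw": 0, "fingers": 1},
  {"dx": 0, "dy": 0, "dz": 0, "yaw": 0, "fingers": 1},
])

```text
clock: 29.85
position: [0.4478, 0.0005, 0.0808]
tool_rot: [3.141, -0.0, -3.133]
force: [-0.3, -0.6, -3.2]
grip_width: 0.0623
finger_force: 57.2
```

```bash
python3 go.py .6135 -.1235 .007 180.7
```

```text
clock 29.85 pos [0.4478 0.0005 0.0808] yaw -179.51 q7 1.49 Fz -3.2 w 0.0623
yaw total -0.002 dx -1.641 dy -1.26 dz 0.738
```

drive_tool([
  {"dx": -0.08, "dy": -0.06, "dz": 0, "yaw": 0, "fingers": 1},
  {"dx": -0.18, "dy": -0.14, "dz": 0, "yaw": 0, "fingers": 1},
  {"dx": -0.2, "dy": -0.15, "dz": 0, "yaw": 0, "fingers": 1},
  {"dx": -0.2, "dy": -0.15, "dz": 0, "yaw": 0, "fingers": 1},
  {"dx": -0.2, "dy": -0.15, "dz": 0, "yaw": 0, "fingers": 1},
  {"dx": -0.2, "dy": -0.15, "dz": 0, "yaw": 0, "fingers": 1},
  {"dx": -0.2, "dy": -0.15, "dz": 0, "yaw": 0, "fingers": 1},
  {"dx": -0.2, "dy": -0.15, "dz": 0, "yaw": 0, "fingers": 1},
  {"dx": -0.181, "dy": -0.16, "dz": 0, "yaw": 0, "fingers": 1},
  {"dx": 0, "dy": 0, "dz": 0, "yaw": 0, "fingers": 1},
  {"dx": 0, "dy": 0, "dz": 0.15, "yaw": 0, "fingers": 1},
  {"dx": 0, "dy": 0, "dz": 0.15, "yaw": 0, "fingers": 1},
  {"dx": 0, "dy": 0, "dz": 0.15, "yaw": 0, "fingers": 1},
  {"dx": 0, "dy": 0, "dz": 0, "yaw": 0, "fingers": 1},
  {"dx": 0, "dy": 0, "dz": 0, "yaw": 0, "fingers": 1},
])

```text
clock: 31.35
position: [0.6133, -0.1231, 0.0351]
tool_rot: [3.141, -0.001, -3.129]
force: [0.0, 0.6, -2.9]
grip_width: 0.0628
finger_force: 57.0
```

```bash
python3 go.py .6135 -.1235 .007 180.7
```

```text
clock 31.35 pos [ 0.6133 -0.1231  0.0351] yaw -179.28 q7 1.72 Fz -2.9 w 0.0628
yaw total 0.0 dx -0.002 dy -0.004 dz 0.281
```

drive_tool([
  {"dx": 0, "dy": -0.003, "dz": 0.1, "yaw": 0, "fingers": 1},
  {"dx": 0, "dy": 0, "dz": 0.1, "yaw": 0, "fingers": 1},
  {"dx": 0, "dy": 0, "dz": 0.04, "yaw": 0, "fingers": 1},
  {"dx": 0, "dy": 0, "dz": 0.02, "yaw": 0, "fingers": 1},
  {"dx": 0, "dy": 0, "dz": 0.015, "yaw": 0, "fingers": 1},
  {"dx": 0, "dy": 0, "dz": 0.01, "yaw": 0, "fingers": 1},
  {"dx": 0, "dy": 0, "dz": 0, "yaw": 0, "fingers": 1},
  {"dx": 0, "dy": 0, "dz": 0, "yaw": 0, "fingers": 1},
])

```text
clock: 32.15
position: [0.6138, -0.1236, 0.0074]
tool_rot: [-3.142, 0.0, -3.129]
force: [-1.0, -0.4, -2.5]
grip_width: 0.0626
finger_force: 57.2
```

drive_tool([
  {"dx": 0, "dy": 0, "dz": 0.008, "yaw": 0, "fingers": 1},
  {"dx": 0, "dy": 0, "dz": 0.007, "yaw": 0, "fingers": 1},
  {"dx": 0, "dy": 0, "dz": 0, "yaw": 0, "fingers": 1},
])

```text
clock: 32.45
position: [0.6138, -0.1236, 0.0064]
tool_rot: [-3.142, 0.0, -3.129]
force: [-4.1, 1.9, 10.4]
grip_width: 0.0633
finger_force: 58.6
```

drive_tool([
  {"dx": 0, "dy": 0, "dz": 0, "yaw": 0, "fingers": 0.15},
  {"dx": 0, "dy": 0, "dz": 0, "yaw": 0, "fingers": 0},
  {"dx": 0, "dy": 0, "dz": 0, "yaw": 0, "fingers": 0},
  {"dx": 0, "dy": 0, "dz": 0, "yaw": 0, "fingers": 0},
  {"dx": 0, "dy": 0, "dz": -0.1, "yaw": 0, "fingers": 0},
  {"dx": 0, "dy": 0, "dz": -0.2, "yaw": 0, "fingers": 0},
  {"dx": 0, "dy": 0, "dz": -0.3, "yaw": 0, "fingers": 0},
  {"dx": 0, "dy": 0, "dz": -0.2, "yaw": 0, "fingers": 0},
  {"dx": 0, "dy": 0.2, "dz": 0, "yaw": 0, "fingers": 0},
  {"dx": 0, "dy": 0.25, "dz": 0, "yaw": 0, "fingers": 0},
  {"dx": 0, "dy": 0.25, "dz": 0, "yaw": 0, "fingers": 0},
  {"dx": 0, "dy": 0.25, "dz": 0, "yaw": 0, "fingers": 0},
  {"dx": 0, "dy": 0.25, "dz": 0, "yaw": 0, "fingers": 0},
  {"dx": 0, "dy": 0.25, "dz": 0, "yaw": 0, "fingers": 0},
  {"dx": 0, "dy": 0.25, "dz": 0, "yaw": 0, "fingers": 0},
  {"dx": 0, "dy": 0.25, "dz": 0, "yaw": 0, "fingers": 0},
  {"dx": 0, "dy": 0.25, "dz": 0, "yaw": 0, "fingers": 0},
  {"dx": 0, "dy": 0.13, "dz": 0, "yaw": 0, "fingers": 0},
  {"dx": 0, "dy": 0, "dz": 0, "yaw": 0, "fingers": 0},
  {"dx": 0, "dy": 0, "dz": 0, "yaw": 0, "fingers": 0},
])

```text
clock: 34.45
position: [0.6108, 0.1083, 0.086]
tool_rot: [-3.141, 0.0, -3.13]
force: [-0.9, -0.7, 0.2]
grip_width: 0.0855
finger_force: 0.0
```

```bash
python3 go.py .609 .1093 .001 180.7
```

```text
clock 34.45 pos [0.6108 0.1083 0.086 ] yaw -179.32 q7 1.36 Fz 0.2 w 0.0855
yaw total -0.0 dx 0.018 dy 0.01 dz 0.85
```

drive_tool([
  {"dx": 0.018, "dy": 0.01, "dz": 0.2, "yaw": 0, "fingers": 0},
  {"dx": 0, "dy": 0, "dz": 0.2, "yaw": 0, "fingers": 0},
  {"dx": 0, "dy": 0, "dz": 0.15, "yaw": 0, "fingers": 0},
  {"dx": 0, "dy": 0, "dz": 0.15, "yaw": 0, "fingers": 0},
  {"dx": 0, "dy": 0, "dz": 0.1, "yaw": 0, "fingers": 0},
  {"dx": 0, "dy": 0, "dz": 0.05, "yaw": 0, "fingers": 0},
  {"dx": 0, "dy": 0, "dz": 0, "yaw": 0, "fingers": 0},
  {"dx": 0, "dy": 0, "dz": 0, "yaw": 0, "fingers": 0.1},
  {"dx": 0, "dy": 0, "dz": 0, "yaw": 0, "fingers": 0.2},
  {"dx": 0, "dy": 0, "dz": 0, "yaw": 0, "fingers": 0.3},
  {"dx": 0, "dy": 0, "dz": 0, "yaw": 0, "fingers": 1},
  {"dx": 0, "dy": 0, "dz": 0, "yaw": 0, "fingers": 1},
  {"dx": 0, "dy": 0, "dz": 0, "yaw": 0, "fingers": 1},
  {"dx": 0, "dy": 0, "dz": 0, "yaw": 0, "fingers": 1},
])

```text
clock: 35.85
position: [0.6093, 0.1104, 0.0018]
tool_rot: [3.141, 0.001, -3.129]
force: [-4.1, -1.2, 10.9]
grip_width: 0.0643
finger_force: 52.5
```

drive_tool([
  {"dx": 0, "dy": 0, "dz": -0.05, "yaw": 0, "fingers": 1},
  {"dx": 0, "dy": 0, "dz": -0.15, "yaw": 0, "fingers": 1},
  {"dx": 0, "dy": 0, "dz": -0.2, "yaw": 0, "fingers": 1},
  {"dx": 0, "dy": 0, "dz": -0.2, "yaw": 0, "fingers": 1},
  {"dx": 0, "dy": 0, "dz": -0.2, "yaw": 0, "fingers": 1},
  {"dx": 0, "dy": 0, "dz": 0, "yaw": 0, "fingers": 1},
  {"dx": 0, "dy": 0, "dz": 0, "yaw": 0, "fingers": 1},
])

```text
clock: 36.55
position: [0.609, 0.1105, 0.0813]
tool_rot: [3.141, 0.001, -3.129]
force: [-0.8, -0.1, -2.7]
grip_width: 0.064
finger_force: 56.0
```

```bash
python3 go.py .440 .252 .007 180.7
```

```text
clock 36.55 pos [0.609  0.1105 0.0813] yaw -179.28 q7 1.35 Fz -2.7 w 0.064
yaw total 0.0 dx 1.673 dy 1.436 dz 0.743
```

drive_tool([
  {"dx": 0.08, "dy": 0.06, "dz": 0, "yaw": 0, "fingers": 1},
  {"dx": 0.18, "dy": 0.15, "dz": 0, "yaw": 0, "fingers": 1},
  {"dx": 0.2, "dy": 0.17, "dz": 0, "yaw": 0, "fingers": 1},
  {"dx": 0.2, "dy": 0.17, "dz": 0, "yaw": 0, "fingers": 1},
  {"dx": 0.2, "dy": 0.17, "dz": 0, "yaw": 0, "fingers": 1},
  {"dx": 0.2, "dy": 0.18, "dz": 0, "yaw": 0, "fingers": 1},
  {"dx": 0.2, "dy": 0.18, "dz": 0, "yaw": 0, "fingers": 1},
  {"dx": 0.2, "dy": 0.18, "dz": 0, "yaw": 0, "fingers": 1},
  {"dx": 0.213, "dy": 0.176, "dz": 0, "yaw": 0, "fingers": 1},
  {"dx": 0, "dy": 0, "dz": 0, "yaw": 0, "fingers": 1},
  {"dx": 0, "dy": 0, "dz": 0.15, "yaw": 0, "fingers": 1},
  {"dx": 0, "dy": 0, "dz": 0.15, "yaw": 0, "fingers": 1},
  {"dx": 0, "dy": 0, "dz": 0.15, "yaw": 0, "fingers": 1},
  {"dx": 0, "dy": 0, "dz": 0, "yaw": 0, "fingers": 1},
  {"dx": 0, "dy": 0, "dz": 0, "yaw": 0, "fingers": 1},
])

```text
clock: 38.05
position: [0.4394, 0.2516, 0.0355]
tool_rot: [-3.141, -0.001, -3.129]
force: [-0.7, -0.3, -2.2]
grip_width: 0.0642
finger_force: 56.2
```

```bash
python3 go.py .440 .252 .007 180.7
```

```text
clock 38.05 pos [0.4394 0.2516 0.0355] yaw -179.29 q7 1.02 Fz -2.2 w 0.0642
yaw total 0.0 dx -0.006 dy 0.004 dz 0.285
```

drive_tool([
  {"dx": -0.006, "dy": 0.004, "dz": 0.1, "yaw": 0, "fingers": 1},
  {"dx": 0, "dy": 0, "dz": 0.1, "yaw": 0, "fingers": 1},
  {"dx": 0, "dy": 0, "dz": 0.04, "yaw": 0, "fingers": 1},
  {"dx": 0, "dy": 0, "dz": 0.02, "yaw": 0, "fingers": 1},
  {"dx": 0, "dy": 0, "dz": 0.015, "yaw": 0, "fingers": 1},
  {"dx": 0, "dy": 0, "dz": 0.01, "yaw": 0, "fingers": 1},
  {"dx": 0, "dy": 0, "dz": 0.01, "yaw": 0, "fingers": 1},
  {"dx": 0, "dy": 0, "dz": 0, "yaw": 0, "fingers": 1},
])

```text
clock: 38.85
position: [0.4405, 0.2523, 0.0068]
tool_rot: [3.141, 0.0, -3.129]
force: [-3.6, -1.6, 11.7]
grip_width: 0.0638
finger_force: 57.9
```

Contact. I'll release, rise and check.

drive_tool([
  {"dx": 0, "dy": 0, "dz": 0, "yaw": 0, "fingers": 0.15},
  {"dx": 0, "dy": 0, "dz": 0, "yaw": 0, "fingers": 0},
  {"dx": 0, "dy": 0, "dz": 0, "yaw": 0, "fingers": 0},
  {"dx": 0, "dy": 0, "dz": 0, "yaw": 0, "fingers": 0},
  {"dx": 0, "dy": 0, "dz": -0.1, "yaw": 0, "fingers": 0},
  {"dx": 0, "dy": 0, "dz": -0.2, "yaw": 0, "fingers": 0},
  {"dx": 0, "dy": 0, "dz": -0.3, "yaw": 0, "fingers": 0},
  {"dx": 0, "dy": 0, "dz": -0.3, "yaw": 0, "fingers": 0},
  {"dx": 0, "dy": 0, "dz": -0.3, "yaw": 0, "fingers": 0},
  {"dx": 0, "dy": 0, "dz": -0.3, "yaw": 0, "fingers": 0},
  {"dx": 0, "dy": 0.2, "dz": 0, "yaw": 0, "fingers": 0},
  {"dx": 0, "dy": 0.25, "dz": 0, "yaw": 0, "fingers": 0},
  {"dx": 0, "dy": 0.25, "dz": 0, "yaw": 0, "fingers": 0},
  {"dx": 0, "dy": 0.25, "dz": 0, "yaw": 0, "fingers": 0},
  {"dx": 0, "dy": 0.25, "dz": 0, "yaw": 0, "fingers": 0},
  {"dx": 0, "dy": 0.25, "dz": 0, "yaw": 0, "fingers": 0},
  {"dx": 0, "dy": 0.25, "dz": 0, "yaw": 0, "fingers": 0},
  {"dx": 0, "dy": 0, "dz": 0, "yaw": 0, "fingers": 0},
  {"dx": 0, "dy": 0, "dz": 0, "yaw": 0, "fingers": 0},
])

```text
clock: 40.75
position: [0.438, 0.4222, 0.1565]
tool_rot: [-3.141, -0.0, -3.129]
force: [0.4, -0.1, -0.5]
grip_width: 0.0853
finger_force: 0.0
```

```bash
python3 - <<'E'
from h import *
s=grab_frame("side");t=grab_frame("top")
R=lambda a,c,r,n=60:cv2.resize(a[r-n//2:r+n//2,c-n//2:c+n//2],(260,260),interpolation=3)
cv2.imwrite("pics/c9.png",np.vstack([np.hstack([R(t,133,185),R(t,140,263),R(t,307,181)]),np.hstack([R(t,390,181),R(t,358,258),cv2.resize(s,(260,260))])]))
g=t.max(2)
for n,(u,v,z) in dict(oblong=(133,185,.025),lround=(140,263,.027),square=(307,181,.027),sround=(390,181,.025),channel=(358,258,.033)).items():
    k=np.s_[v-22:v+18,u-20:u+20]; th,_=cv2.threshold(g[k],0,255,cv2.THRESH_OTSU)
    m=np.zeros_like(g); m[k]=(g[k]>th)*255; m=cv2.morphologyEx(m,cv2.MORPH_CLOSE,np.ones((7,7)))
    print(n,th,np.round(rect("top",m,z),3))
E
```

```text
oblong 70.0 [ 0.618  0.263 87.967 87.284  0.559]
lround 80.0 [ 0.445  0.245 87.474 82.685 88.505]
square 89.0 [ 6.14000e-01 -1.22000e-01  8.80260e+01  8.62540e+01  1.77826e+02]
sround 69.0 [  0.609  -0.304  90.537  85.904 176.159]
channel 61.0 [ 0.438 -0.226 45.    36.454  4.423]
```

View pics/c9.png

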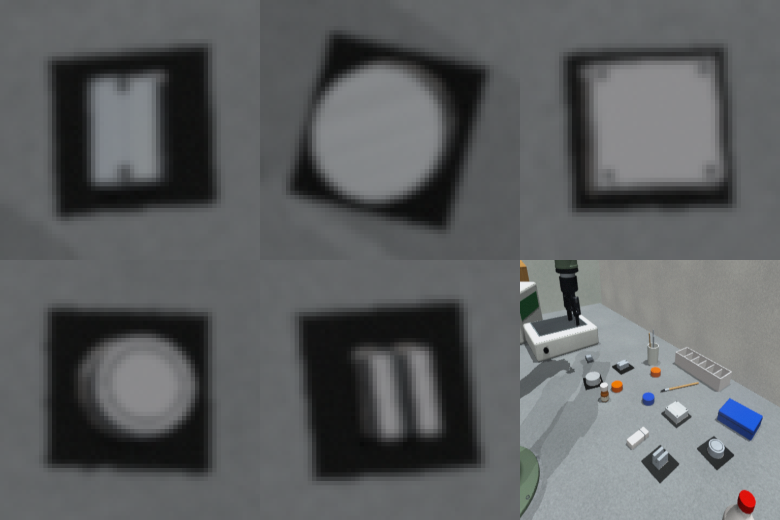

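The crops show all five holders upright on their own pads, with the offsets parallax would give. I'll check numerically with masks kept inside the pads.

```bash
python3 - <<'E'
from h import *
g=grab_frame("top").max(2)
P=dict(oblong=(.6145,.268,.025,2),lround=(.44,.252,.027,-14.5),square=(.6135,-.1235,.027,.7),sround=(.608,-.31,.025,-4),channel=(.4385,-.2275,.033,3.9))
for n,(x,y,z,a) in P.items():
    q=cv2.boxPoints(((x*1e3,y*1e3),(80,80),a))/1e3
    hull=np.zeros_like(g); cv2.fillConvexPoly(hull,w2px("top",np.c_[q,np.full(4,.005)]).round().astype(int),255)
    hull=cv2.erode(hull,np.ones((3,3))) if n!="square" else hull
    for th in (80,110,125):
        m=((g>th)&(hull>0)).astype(np.uint8)*255; m=cv2.morphologyEx(m,cv2.MORPH_CLOSE,np.ones((7,7)))
        print(n,th,np.round(rect("top",m,z),3))
E
```

```text
oblong 80 [ 0.612  0.265 55.308 33.45   1.128]
oblong 110 [ 0.612  0.265 51.032 28.969  1.107]
oblong 125 [ 0.612  0.266 47.936 26.737  0.863]
lround 80 [ 0.439  0.25  65.981 64.651  1.168]
lround 110 [ 0.439  0.25  61.751 60.387  0.579]
lround 125 [ 0.439  0.25  58.71  57.777 44.972]
square 80 [ 0.612 -0.124 65.699 65.005 91.461]
square 110 [ 0.613 -0.125 62.08  62.009 91.818]
square 125 [ 0.613 -0.124 59.493 58.113 88.36 ]
sround 80 [ 0.607 -0.31  52.349 46.882 88.366]
sround 110 [ 0.606 -0.312 44.163 42.417 88.368]
sround 125 [  0.607  -0.312  31.491  30.614 175.839]
channel 80 [ 0.438 -0.227 41.261 32.786  4.798]
channel 110 [ 0.438 -0.229 36.414 26.137  4.798]
channel 125 [ 0.437 -0.228 33.863 23.738  4.463]
```

All five are within about 3 mm and 2°, so I'm handing in.

```bash
python3 -c "
from workcell import workorder; print(workorder.job_done())"
```

```text
the job is handed in; nothing more can be done
None
```

All five holders are upright on their own pads, within about 4 mm and 2° of the outlines by my own top-camera measurement, and the job is handed in at about 41 s on the clock; no pass/fail verdict came back.

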